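# Set out templates and markers for marking out

### The job

Get the marking-out place ready: take every drilling template out of the bin, raising its far edge so that it slips out from under the cleat, and lay them all flat on the steel surface plate, grip block up, side by side with none on top of another and their middles well within its edges. Also pull both markers up out of the wooden holder and stand them in the cup, the same end down as before, leaving the cup upright on the worktop. Do not disturb the tape measure or the sanding block.

Things in the scene. Friction and masses are not known exactly. Their poses are not given: they have to be found in the camera images.
- bin: fixed plywood bin, 132 (x) x 242 (y) x 60 mm high, open on top, three deep narrow bays side by side along y, each 120 mm long in x, 74 mm wide; floor and end walls 6 mm, side walls 5 mm. A dark wooden hold-down cleat crosses all bays at the end nearer the robot (-x). Origin: centre of the underside, z up
- cleat (a point): middle of the lower inner edge of the cleat (6 mm thick). It overhangs each bay by 20 mm from the near wall, 26 mm clear above the bay floor, so templates cannot be lifted level: raise the far (+x) edge first, about 30 to 35 degrees, then draw the template towards +x until its near edge is clear of the cleat, and up. Axes as the bin's
- bay0 (a point): centre of the inner floor of the +y side bay of the bin
- bay1 (a point): centre of the inner floor of the middle bay of the bin
- bay2 (a point): centre of the inner floor of the -y side bay of the bin
- template_window: aluminium template, flat plate 110 (x) x 50 (y) x 6 mm, 0.10 to 0.21 kg; has one 30 x 26 mm window in the end without the block. Black grip block 36 (x) x 10 (y) mm upright on it, centred at x = +35 mm, top 36 mm above the underside. Starts flat in a bay, block at the far (+x) end, other end under the cleat. May be absent. Origin: centre of the underside, z up
- template_notch: aluminium template, flat plate 110 (x) x 50 (y) x 6 mm, 0.10 to 0.21 kg; has a 40 x 17 mm corner notched out at the end without the block, on its -y side. Black grip block 36 (x) x 10 (y) mm upright on it, centred at x = +35 mm, top 36 mm above the underside. Starts flat in a bay, block at the far (+x) end, other end under the cleat. May be absent. Origin: centre of the underside, z up
- template_slots: aluminium template, flat plate 110 (x) x 50 (y) x 6 mm, 0.10 to 0.21 kg; has two long parallel slots, 45 x 10 mm each, in the end without the block. Black grip block 36 (x) x 10 (y) mm upright on it, centred at x = +35 mm, top 36 mm above the underside. Starts flat in a bay, block at the far (+x) end, other end under the cleat. May be absent. Origin: centre of the underside, z up
- marking_plate: fixed steel surface plate for marking out, 190 (x) x 240 (y) mm, top face 18 mm above the worktop. Origin: centre of its underside on the worktop, z up
- holder: fixed dark wooden holder block, 44 (x) x 110 (y) x 60 mm high, with two upright square holes, 22 mm wide and 48 mm deep (hole bottom 12 mm above the worktop) at y = -30 and +30 mm. Origin: centre of the underside
- marker0: white and blue marker pen, 135 mm long, about 16 mm thick, 20 g, standing upright in a hole of the holder with about 87 mm of it showing. Its length is its own y axis, which points up at the start; the origin lies halfway along it on its side, 8 mm off its centre line (its own z = +8 mm is the centre line)
- marker0_low (a point): centre of the marker's end that is down at the start
- marker0_high (a point): centre of the marker's end that is up at the start
- marker1: white and blue marker pen, 135 mm long, about 16 mm thick, 20 g, standing upright in a hole of the holder with about 87 mm of it showing. Its length is its own y axis, which points up at the start; the origin lies halfway along it on its side, 8 mm off its centre line (its own z = +8 mm is the centre line)
- marker1_low (a point): centre of the marker's end that is down at the start
- marker1_high (a point): centre of the marker's end that is up at the start
- pen_cup: loose plain aluminium pen cup, round, 76 mm across the rim tapering to 61 mm at the foot (inside 68 and 54 mm), 90 mm high, walls 4 mm, 0.35 kg, standing upright and empty. Origin: centre of its underside, z up
- pen_cup_in (a point): centre of the cup's inside floor, on its axis, 5 mm above its underside
- tape_measure: yellow tape measure, 69 x 90 x 30 mm, a bystander
- sanding_block: brown sanding block, 62 x 90 x 34 mm, a bystander
Mind the look-alikes: they are no part of the job. Leave any blue, purple or red look-alike of the template_slots alone.

How it is judged (in metres and radians):
At the end, for the whole second after the job is handed in: Each template present lies at rest flat (3 degrees), block up, directly on the surface plate, its centre 20 mm or more inside the edges; each marker's low end is in the cup, within 38 mm of its axis and 45 mm of its inside floor; the cup stands upright on the worktop (x of template_window in the frame of marking_plate between -0.075 and 0.075 m and y of template_window in the frame of marking_plate between -0.1 and 0.1 m and z of template_window in the frame of marking_plate between 0.013 and 0.022 m and angle between each of template_window, template_notch, template_slots's own z axis and vertical below 0.06 rad and linear speed of each of template_window, template_notch, template_slots, marker0, marker1 below 0.03 m/s and x of template_notch in the frame of marking_plate between -0.075 and 0.075 m and y of template_notch in the frame of marking_plate between -0.1 and 0.1 m and z of template_notch in the frame of marking_plate between 0.013 and 0.022 m and x of template_slots in the frame of marking_plate between -0.075 and 0.075 m and y of template_slots in the frame of marking_plate between -0.1 and 0.1 m and z of template_slots in the frame of marking_plate between 0.013 and 0.022 m and z of marker0_low in the frame of pen_cup_in between -0.006 and 0.045 m and horizontal distance between each of marker0_low, marker1_low and pen_cup_in below 0.038 m and z of marker1_low in the frame of pen_cup_in between -0.006 and 0.045 m and angle between pen_cup's own z axis and vertical below 0.1 rad and height (world z) of pen_cup below 0.005 m); the robot touches nothing.
It fails at once if the tape measure or the sanding block are pushed more than 3 cm (distance of any of tape_measure, sanding_block from where it was at the start of the episode above 0.03 m).
It fails at once if the cup is knocked over (angle between pen_cup's own z axis and vertical above 0.7 rad).
Of template_window, template_notch, template_slots only 2 to 3 are there at a start; the rules pass over those that are not, and their reading is None.
At some moment in a run one of template_window, template_notch, template_slots, pen_cup may be knocked a few centimetres aside while the robot is not near it.
It also fails if it takes over 210 s, if anything falls off the work surface, if the arm or the gripper's body presses on something with over 40 N, if the wrist force passes 120 N, or if a joint passes its speed limit or range.

### The arm

A 6-joint arm with a two-finger parallel gripper is mounted at the origin on a cart in front of the work surface, level with it; the furniture and walls round the work are solid. World frame = base frame: x ahead of the robot, y to its left, z up, the work surface at z = 0. Lengths are in mm, angles in rad, forces in N, time in s.
With the tool pointing down it reaches from about 250 to 725 mm from the base axis. Payload 9.7 kg.
Tool frame: the origin (TCP) lies at the very end of the fingers, on their centre line; the grasp point (between the pads) lies 19 mm behind it; z points along the fingers, y is the line along which they close (so a half turn about z gives the same grasp; the last joint's range is limited). The gripper opens to 85 mm and grips with 20 to 120 N. Pads are 22 mm wide; open, the fingers measure 114 mm over their backs; the gripper's body (76 mm by 85 mm) begins 54 mm behind the grasp point. The pads swing forward as they close: fully open they stand 13 mm farther back than shut.
Start: joints at [1.138, 0.087, 0.176, 1.66, 0, 1.571], TCP at [230.675, 499.286, 231.284] pointing down, gripper open.
Joint ranges: [-3.13, 3.13], [-0.85, 1.81], [-1.15, 1.24], [-2.2, 2.28], [-1.44, 1.52], [-3.14, 3.14]. Speed limits (rad/s): [2.22, 2.22, 2.57, 3.14, 3.14, 3.14].

### API

Orientations are given as a unit quaternion [w, x, y, z].
In Python, from bench import * gives the robot as it stands.
- The arm moves only by the tool carry_out, never from a script. Its argument "rows" is text: rows parted by semicolons, each of 7 numbers parted by spaces: the shift along the tool's x, y, z scaled (see below), then the turn, a rotation vector about the tool's x, y, z scaled (see below), then the closure, from 0 (fully open) to 1 (shut). In form: x y z wx wy wz claw; .... A call has 1 to 20 rows; each row is the pose to reach, as a shift and turn from the pose commanded when the call began, along the tool's axes at that moment; what a row does not reach only later rows make up. The controller multiplies each number of a shift by 500 mm and each number of a turn by 90 degrees. A row lasts 1/8 s, in which the tool goes at most 62.5 mm and 10.7 degrees, less where a joint would pass 70% of its speed; a pose out of reach is approached as far as the arm can. A call with a number of a shift or a turn outside -1 to 1 is refused whole. A call with a gripper value outside its range is refused whole. The fingers move at their own pace and stop on an object; the grip force is fixed at half the most. Time passes only in rows, so rows that repeat a pose let the fingers close. It gives the time, the measured TCP pose, the force, the opening and the grip force at its end, in the units of the state.
- state(): the state, without advancing time (a new reading comes with each control period).
- get_image(name): name is "scene" or "side" or "wrist"; returns a dict with "image" (480x640x3 uint8, red, green, blue), "z_map" (480x640 float32, mm along the optical axis (not along the pixel's ray), 0 where there is no reading), "fx", "fy", "cx", "cy" (pixels), "R" (3x3) and "t" (3): a world point X has camera coordinates R X + t. Camera axes: x right, y down, z forward; pixel columns grow to the right and rows downward; lengths in mm; the calibration is good to about 2 mm. The wrist camera is an equidistant fisheye: a pixel r from the principal point sees the ray r / f radians off the axis. A picture is of the moment at which its call begins.
- close_job(): hands the job in; it is judged then, once.
The state is a dict: "time": time; "joint_positions": joint angles; "qvel": joint speeds; "tau": joint torques, N m; "position": TCP position; "ee_rot": TCP orientation; "wrist_force": force on the tool from outside, world axes, zero at the start; "moment": the same for the moment, N m; "finger_gap": finger opening in mm; "grip_force": force on a finger pad.
Only numpy, scipy, OpenCV 4.12 (cv2) and the standard library are available. Lean on these libraries where they do the work, as an engineer would, in place of code of your own. Each camera call takes 0.05 s, during which the arm holds its last target. There are 200 camera calls.

## Working session

There is one attempt and no reset: what is moved stays moved. The work goes in short steps, Python scripts to look and compute and a tool call to move; the robot and the scene stay as the last step left them, time stands still between calls to the robot, and variables do not carry over. Pictures are saved under pics/ and viewed, at most 14 in all, crops included, and the job is handed in when it is done.

Besides the shell and the picture viewer there is one more tool, called as name(argument=value, ...), one argument or row to a line, values as JSON. carry_out: Moves the arm, as the interface text tells. Shifts and turns lie within -1 to 1; 1 stands for 500 mm of shift or 90 degrees of turn. Its arguments: {"type":"object","properties":{"rows":{"type":"string"}},"required":["rows"]}

```bash
mkdir -p pics
cat > h.py <<'E'
from bench import *
import numpy as np, cv2, pickle
from scipy.spatial.transform import Rotation as Ro
def snap(n,tag):
    d=get_image(n); pickle.dump(d,open(f'pics/{tag}.pkl','wb')); cv2.imwrite(f'pics/{tag}.png',d['image'][:,:,::-1]); return d
def load(tag): return pickle.load(open(f'pics/{tag}.pkl','rb'))
def ray(d,u,v):
    x=np.array([(u-d['cx'])/d['fx'],(v-d['cy'])/d['fy']])
    if d.get('fish'):
        r=np.linalg.norm(x); c=np.r_[x/r*np.sin(r),np.cos(r)] if r>0 else np.array([0,0,1.])
    else: c=np.r_[x,1]
    R=np.array(d['R']); return -R.T@np.array(d['t']), R.T@c
def px(d,u,v):  # by depth (median 3x3)
    z=d['z_map'][v-1:v+2,u-1:u+2]; z=np.median(z[z>0]); c,r=ray(d,u,v)
    k=z/ (np.array(d['R'])@r)[2]; return c+r*k
def atz(d,u,v,z): c,r=ray(d,u,v); return c+r*(z-c[2])/r[2]
def tri(d1,p1,d2,p2):
    c1,r1=ray(d1,*p1);c2,r2=ray(d2,*p2)
    s=np.linalg.lstsq(np.c_[r1,-r2],c2-c1,rcond=None)[0]; a=c1+s[0]*r1;b=c2+s[1]*r2
    return (a+b)/2,np.linalg.norm(a-b)
E
python3 -c "
from h import *
for n in ['scene','side','wrist']:
    d=snap(n,n+'0'); print(n,d['fx'],d['cx'],d['cy'],(-np.array(d['R']).T@d['t']).round(),np.array(d['R']).round(2).tolist())
a,b=[cv2.imread(f'pics/{n}0.png') for n in('scene','side')]
s=state();print(s['position'],s['ee_rot'],s['finger_gap'],s['time'])
"
```

```text
scene 544.4434855962147 326.32774432146505 230.90289628987696 [-692.  749.  729.] [[-0.51, -0.86, 0.03], [-0.35, 0.18, -0.92], [0.78, -0.48, -0.39]]
side 584.255942814056 312.1649817911668 240.93173303410734 [  712. -1063.  1314.] [[0.99, 0.13, -0.01], [0.09, -0.74, -0.67], [-0.09, 0.66, -0.74]]
wrist 371.64829954431775 319.1338548210784 242.6676143534515 [162. 531. 373.] [[0.42, 0.91, -0.0], [0.87, -0.4, 0.3], [0.27, -0.13, -0.95]]
[230.62647084 499.11434448 230.74080493] [-1.04008733e-04  2.14740229e-01  9.76671065e-01 -5.04190231e-04] 85.12245896944867 0.15
```

View pics/scene0.png

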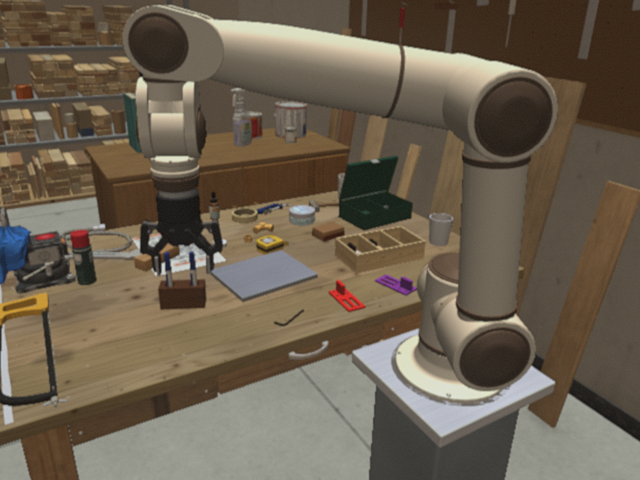

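View pics/side0.png

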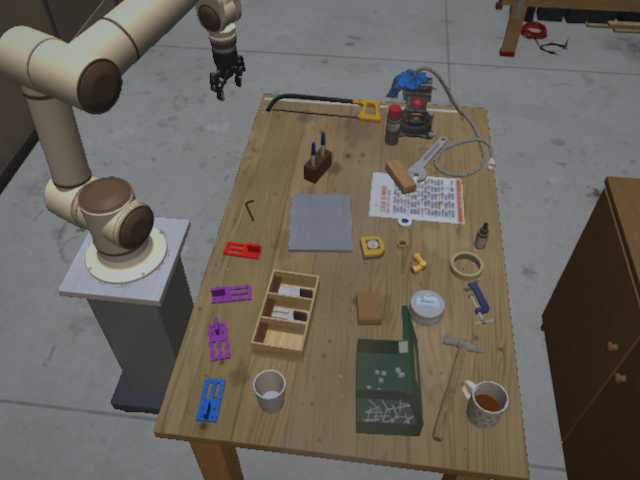

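The side view shows the bin at (287,313), with templates in its upper (+y) and middle bays and the near bay empty. The plate is at (320,222), the holder with markers at (318,165) and the cup at (269,390). The red, purple and blue look-alikes lie outside the bin at x≈210-242. I'll enlarge the view to confirm which is which.

```bash
python3 -c "
from h import *
a=cv2.imread('pics/side0.png')
c1=cv2.resize(a[262:362,242:342],None,fx=6,fy=6,interpolation=cv2.INTER_CUBIC)
c2=cv2.resize(a[120:260,270:370],None,fx=4,fy=4,interpolation=cv2.INTER_CUBIC)[:600]
cv2.imwrite('pics/c1.png',c1)
c3=cv2.resize(a[365:415,245:295],None,fx=4,fy=4,interpolation=cv2.INTER_CUBIC)
o=np.zeros((560,610,3),np.uint8);o[:,:400]=c2;o[:200,405:605]=c3;cv2.imwrite('pics/c2.png',o)
d=load('side0')
for n,u,v in [('cupfar',270,376),('bincorner',275,271),('tapec',372,246),('sand',370,309),('plate',320,222),('boxlid',407,335),('red',242,250),('purple',231,293)]: print(n,px(d,u,v).round())
"
```

```text
cupfar [ 512. -390.   67.]
bincorner [467. -63.  56.]
tapec [728.  86.  30.]
sand [ 737. -142.   33.]
plate [563. 177.  17.]
boxlid [ 819. -331.  212.]
red [345.  46.   4.]
purple [ 347. -114.    3.]
```

View pics/c1.png

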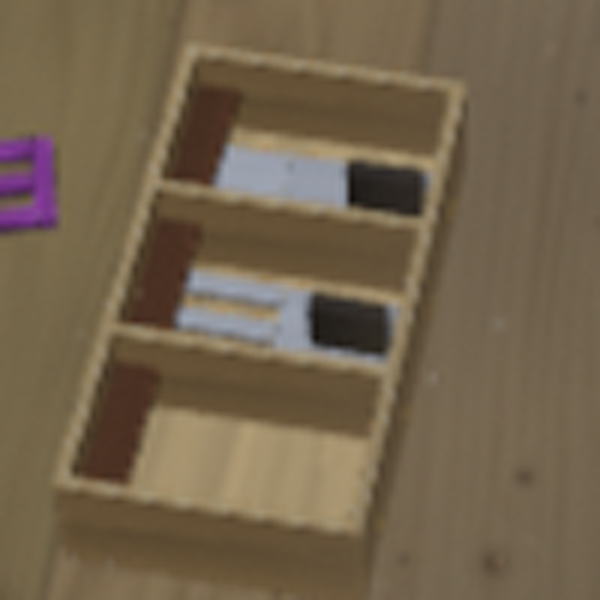

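View pics/c2.png

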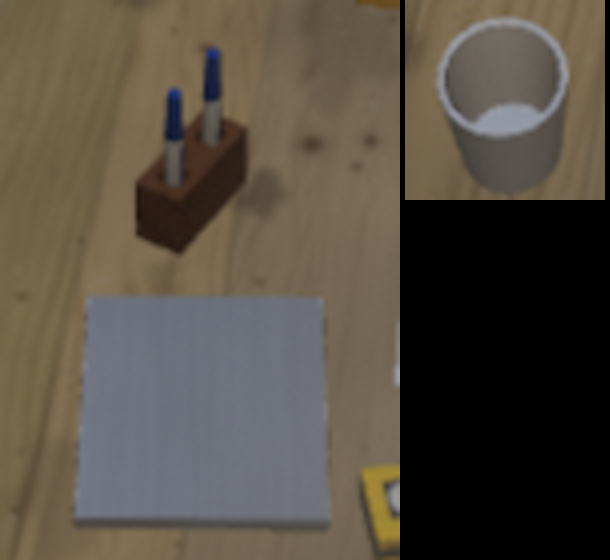

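The bay0 plate is aluminium with its pattern end hidden, and bay1 holds the grey slots template. bay2 is empty. The coloured pieces outside the bin are look-alikes, so I'll leave them.

```bash
python3 -c "
from h import *
d=load('side0');
def f(n,L,z):
    P=np.array([atz(d,u,v,z) for u,v in L]);print(n,P[:,:2].round(1).tolist(),'c',P.mean(0).round(1))
    return P
P=f('bin',[(273.7,269.8),(319.2,276.2),(303.7,350.3),(252.3,343.2)],60)
f('plate',[(292,194.2),(350.7,194.2),(352.5,249.5),(289,249.5)],18)
f('mk',[(313.5,142.5),(323,132)],147)
f('hold',[(304,166.7),(315,171),(331.7,151.7),(322.5,148.7)],60)
f('cup',[(269.75,384.25)],90)
f('blk0',[(300.,289.4),(313,290.5)],42)
f('blk1',[(294.3,311.5),(307,313)],42)
P=np.array([px(d,u,v) for u,v in [(313,143),(314,146),(323,133),(323,136),(310,168),(312,169)]]);print(P.round())
# scene view triangulation of the markers tops/cup
s=load('scene0')
"
```

```text
bin [[463.1, -62.0], [590.9, -69.1], [581.3, -306.3], [450.9, -301.9]] c [ 521.5 -184.8   60. ]
plate [[458.9, 288.5], [646.6, 311.2], [672.1, 76.0], [486.2, 53.2]] c [566.  182.2  18. ]
mk [[515.7, 397.7], [539.3, 454.9]] c [527.5 426.3 147. ]
hold [[486.2, 378.4], [524.6, 361.6], [567.9, 465.2], [535.4, 477.3]] c [528.5 420.6  60. ]
cup [[519.0, -423.7]] c [ 519.  -423.7   90. ]
blk0 [[542.8, -106.9], [578.5, -106.3]] c [ 560.6 -106.6   42. ]
blk1 [[538.3, -181.3], [572.3, -182.0]] c [ 555.3 -181.6   42. ]
[[514. 396. 146.]
 [517. 396. 134.]
 [540. 452. 145.]
 [540. 448. 136.]
 [506. 376.  59.]
 [513. 374.  57.]]
```

```bash
python3 -c "
from h import *
d=load('wrist0'); s=state(); Rt=Ro.from_quat(np.roll(s['ee_rot'],-1)).as_matrix()
c=-np.array(d['R']).T@d['t']
print('cam in tool',(Rt.T@(c-s['position'])).round(1)); print((Rt.T@np.array(d['R']).T).round(3)); print(Rt.round(3))
"
```

```text
cam in tool [  76.1    0.4 -142.4]
[[ 0.    -0.954 -0.3  ]
 [ 1.     0.    -0.   ]
 [ 0.    -0.3    0.954]]
[[-0.908  0.419 -0.   ]
 [ 0.419  0.908 -0.001]
 [-0.    -0.001 -1.   ]]
```

```bash
cat >> h.py <<'E'
def go(*wps):
    """wps: (x,y,z,yaw of tool y deg,tilt about tool y deg); prints rows rel. to the present pose"""
    s=state(); R0=Ro.from_quat(np.roll(s['ee_rot'],-1)); p0=np.array(s['position'])
    for x,y,z,yaw,t in wps:
        a=np.radians(yaw); Y=np.array([np.cos(a),np.sin(a),0]); Z=np.array([0,0,-1.]); X=np.cross(Y,Z)
        R=Ro.from_matrix(np.c_[X,Y,Z])*Ro.from_euler('y',t,degrees=True)
        print(np.r_[R0.inv().apply(np.array([x,y,z])-p0)/500,(R0.inv()*R).as_rotvec()/(np.pi/2)].round(3))
    print(p0.round(1),s['time'],np.array(s['joint_positions']).round(2),s['finger_gap'])
E
python3 -c "
from h import *
go((505,380,260,-22.5,0))"
```

```text
[-0.598  0.014 -0.059 -0.001  0.001  0.974]
[230.6 499.1 230.7] 0.15 [ 1.14  0.09  0.18  1.66 -0.    1.57] 85.12245896944867
```

carry_out(
  rows="-0.598 0.014 -0.059 0 0 0.974 0.3;-0.598 0.014 -0.059 0 0 0.974 0.3;-0.598 0.014 -0.059 0 0 0.974 0.3;-0.598 0.014 -0.059 0 0 0.974 0.3;-0.598 0.014 -0.059 0 0 0.974 0.3;-0.598 0.014 -0.059 0 0 0.974 0.3;-0.598 0.014 -0.059 0 0 0.974 0.3;-0.598 0.014 -0.059 0 0 0.974 0.3;-0.598 0.014 -0.059 0 0 0.974 0.3;-0.598 0.014 -0.059 0 0 0.974 0.3;-0.598 0.014 -0.059 0 0 0.974 0.3;-0.598 0.014 -0.059 0 0 0.974 0.3",
)

```text
time: 1.65
position: [505.0, 380.3, 260.8]
ee_rot: [-0.0, 0.831, 0.556, 0.0]
wrist_force: [-1.0, -0.6, 0.2]
finger_gap: 60.5
grip_force: 0.0
```

```bash
python3 -c "
from h import *
snap('wrist','w1'); go((515.7,397.7,105,-22.5,0))"
```

```text
[ 0.04   0.006  0.312  0.    -0.     0.001]
[505.  380.3 260.8] 1.7 [ 0.65  0.31  0.49  1.75 -0.    2.61] 59.69503587396196
```

View pics/w1.png

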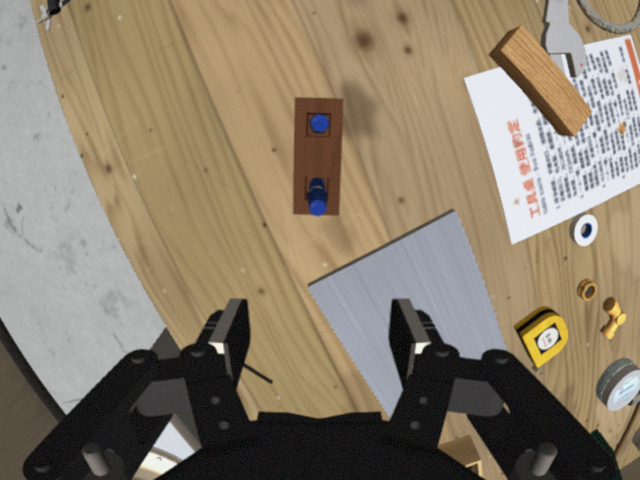

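The wrist view shows the holder, with the marker tops at (318,209) and (320,122).

```bash
python3 -c "
from h import *
d=load('side0');w=load('w1');w['fish']=1
print(tri(d,(313.5,142.5),w,(318,209)),tri(d,(323,132),w,(320,122)))
print(atz(w,318,209,147),atz(w,320,122,147))
h=[(296,97),(343,98),(339,214),(294,213)];print(np.mean([atz(w,*p,60) for p in h],0),[atz(w,*p,60).round() for p in h])
print('holes',[atz(w,*p,60).round() for p in [(318,125),(317,191)]])
for p in [(309,284),(455,210)]: print('plate corner',atz(w,*p,18).round(1))
print('bin far +y?',px(w,455,440).round())"
```

```text
(array([514.11895427, 399.81347029, 145.40108706]), np.float64(2.502155746903411)) (array([538.29867096, 455.88638526, 146.13219718]), np.float64(1.7148139058865088))
[513.00161834 400.03753519 147.        ] [537.43881303 455.76574642 147.        ]
[524.62255745 428.91934603  60.        ] [array([527., 487.,  60.]), array([566., 470.,  60.]), array([522., 371.,  60.]), array([483., 388.,  60.])]
holes [array([536., 455.,  60.]), array([511., 399.,  60.])]
plate corner [459.7 298.3  18. ]
plate corner [642.7 317.   18. ]
bin far +y? [564. -62.   3.]
```

carry_out(
  rows="0.043 0.001 0.12 0 0 0 0.3;0.043 0.001 0.2 0 0 0 0.3;0.043 0.001 0.32 0 0 0 0.3;0.043 0.001 0.32 0 0 0 0.3;0.043 0.001 0.32 0 0 0 0.3;0.043 0.001 0.32 0 0 0 1;0.043 0.001 0.32 0 0 0 1;0.043 0.001 0.32 0 0 0 1;0.043 0.001 0.32 0 0 0 1;0.043 0.001 0.32 0 0 0 1;0.043 0.001 0.32 0 0 0 1;0.043 0.001 0.32 0 0 0 1",
)

```text
time: 3.2
position: [513.9, 400.7, 102.7]
ee_rot: [-0.001, 0.831, 0.556, 0.001]
wrist_force: [-1.3, 1.5, 7.4]
finger_gap: 12.9
grip_force: 58.2
```

carry_out(
  rows="0 0 -0.06 0 0 0 1;0 0 -0.12 0 0 0 1;0 0 -0.24 0 0 0 1;0 0 -0.24 0 0 0 1;0 0 -0.24 0 0 0 1",
)

```text
time: 3.82
position: [513.9, 400.0, 220.9]
ee_rot: [-0.0, 0.831, 0.556, 0.0]
wrist_force: [0.3, 0.2, -1.1]
finger_gap: 13.3
grip_force: 58.1
```

```bash
python3 -c "
from h import *
s=state();print(s['joint_positions'])
go((450,100,240,-30,0),(440,-200,240,-60,0),(500,-330,240,-90,0))"
```

```text
[6.61476571e-01 3.38286352e-01 4.50476663e-01 1.68226443e+00
 7.12527541e-06 2.62424090e+00]
[-0.603  0.111 -0.038  0.    -0.     0.084]
[-1.165  0.322 -0.039  0.    -0.     0.417]
[-1.36   0.532 -0.039 -0.    -0.     0.75 ]
[513.9 400.  220.9] 3.825 [0.66 0.34 0.45 1.68 0.   2.62] 13.303236446623377
```

carry_out(
  rows="-0.1 0.02 -0.038 0 0 0.02 1;-0.22 0.04 -0.038 0 0 0.04 1;-0.34 0.06 -0.038 0 0 0.06 1;-0.46 0.08 -0.038 0 0 0.084 1;-0.603 0.111 -0.038 0 0 0.084 1;-0.603 0.111 -0.038 0 0 0.084 1;-0.603 0.111 -0.038 0 0 0.084 1",
)

```text
time: 4.7
position: [449.6, 99.7, 239.1]
ee_rot: [-0.0, 0.866, 0.499, -0.0]
wrist_force: [-0.1, -0.4, 0.5]
finger_gap: 12.9
grip_force: 58.2
```

```bash
python3 -c "
from h import *
go((435,-150,235,-60,0),(450,-365,235,-90,0))"
```

```text
[-0.447  0.225  0.008 -0.     0.     0.332]
[-0.804  0.467  0.008 -0.     0.     0.665]
[449.6  99.7 239.1] 4.7 [ 0.22 -0.12 -0.01  1.68  0.    2.31] 12.88372867229999
```

carry_out(
  rows="-0.1 0.05 0 0 0 0.08 1;-0.2 0.1 0 0 0 0.16 1;-0.32 0.16 0 0 0 0.24 1;-0.447 0.225 0 0 0 0.332 1;-0.55 0.3 0 0 0 0.43 1;-0.65 0.36 0 0 0 0.53 1;-0.74 0.42 0.008 0 0 0.62 1;-0.804 0.467 0.008 0 0 0.665 1;-0.804 0.467 0.008 0 0 0.665 1;-0.804 0.467 0.008 0 0 0.665 1",
)

```text
time: 5.95
position: [451.8, -363.8, 234.8]
ee_rot: [-0.001, 1.0, 0.002, -0.001]
wrist_force: [0.4, 0.6, 0.3]
finger_gap: 13.1
grip_force: 58.2
```

```bash
python3 -c "
from h import *
snap('wrist','w2'); go((509,-424,215,-90,0))"
```

```text
[ 0.114  0.122  0.04  -0.001  0.     0.003]
[ 451.7 -363.5  235.3] 6.0 [-0.68  0.16  0.27  1.68  0.    2.46] 12.939238708700907
```

View pics/w2.png

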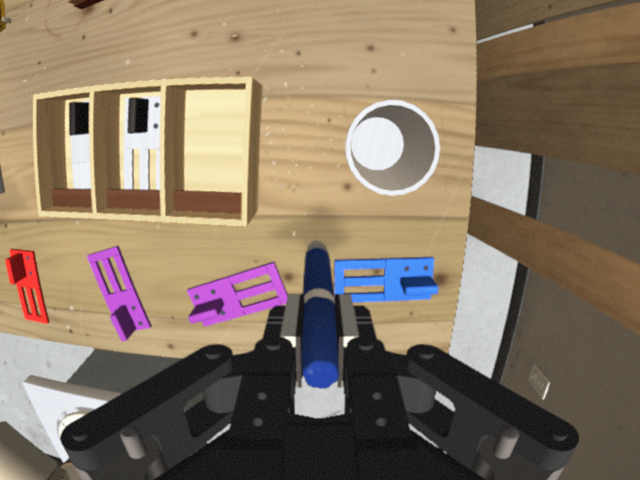

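The cup rim is centred at (393,147) and its inside floor at (378,144). The bin's rim corners are at (253,77), (35,94), (41,217) and (248,226).

```bash
python3 -c "
from h import *
d=load('side0');w=load('w2');w['fish']=1
print('cup',tri(d,(269.75,384.25),w,(393,147)),atz(w,393,147,90),atz(w,378,144,5))
for p in [(253,77),(35,94),(41,217),(248,226)]: print('bin',atz(w,*p,60).round(1))
for p in [(71,101),(88,101),(129,97),(149,97)]: print('blk top far edge',atz(w,*p,42).round(1))
"
```

```text
cup (array([ 517.38650003, -421.27078193,   85.11302079]), np.float64(1.7706504446036575)) [ 516.72424353 -420.45334635   90.        ] [ 515.52622698 -421.89868577    5.        ]
bin [ 575.4 -307.2   60. ]
bin [589.4 -68.5  60. ]
bin [457.1 -61.8  60. ]
bin [ 444.6 -299.9   60. ]
blk top far edge [ 576.1 -106.2   42. ]
blk top far edge [ 572.7 -129.3   42. ]
blk top far edge [ 570.1 -179.6   42. ]
blk top far edge [ 567.5 -201.9   42. ]
```

```bash
python3 -c "
from h import *
go((494.5,-421.5,215,-90,8),(494.5,-421.5,100,-90,8))"
```

```text
[ 0.085  0.116  0.04  -0.001  0.089  0.003]
[ 0.085  0.117  0.27  -0.001  0.089  0.003]
[ 451.7 -363.5  235.3] 6.0 [-0.68  0.16  0.27  1.68  0.    2.46] 12.939238708700907
```

carry_out(
  rows="0.085 0.116 0.02 0 0.089 0 1;0.085 0.116 0.04 0 0.089 0 1;0.085 0.116 0.04 0 0.089 0 1;0.085 0.117 0.08 0 0.089 0 1;0.085 0.117 0.14 0 0.089 0 1;0.085 0.117 0.2 0 0.089 0 1;0.085 0.117 0.25 0 0.089 0 1;0.085 0.117 0.27 0 0.089 0 1;0.085 0.117 0.27 0 0.089 0 1;0.085 0.117 0.27 0 0.089 0 1",
)

```text
time: 7.25
position: [494.1, -423.3, 102.4]
ee_rot: [0.001, 0.998, 0.001, 0.07]
wrist_force: [0.4, 0.1, 0.3]
finger_gap: 12.8
grip_force: 58.3
```

carry_out(
  rows="0 0 0 0 0 0 0.6;0 0 0 0 0 0 0.6;0 0 0 0 0 0 0.6;0 0 -0.06 0 0 0 0.6;0 0 -0.14 0 0 0 0.6;0 0 -0.26 0 0 0 0.6;0 0 -0.28 0 -0.089 0 0.5;0 0 -0.28 0 -0.089 0 0.5;0 0 -0.28 0 -0.089 0 0.5",
)

```text
time: 8.38
position: [474.1, -423.1, 238.1]
ee_rot: [-0.001, 1.0, 0.001, 0.0]
wrist_force: [0.9, -0.2, -0.0]
finger_gap: 42.6
grip_force: 0.0
```

```bash
python3 -c "
from h import *
d=snap('side','s2')
a=d['image'][340:420,230:310,::-1]; cv2.imwrite('pics/s2c.png',cv2.resize(a,None,fx=5,fy=5,interpolation=cv2.INTER_CUBIC))
go((435,-150,240,-60,0),(450,100,240,-30,0))"
```

```text
[-0.076 -0.546 -0.003 -0.001 -0.001 -0.332]
[-4.500e-02 -1.046e+00 -2.000e-03 -0.000e+00 -1.000e-03 -6.650e-01]
[ 473.7 -423.   238.4] 8.425 [-0.73  0.31  0.44  1.71  0.    2.41] 42.690532057969456
```

View pics/s2c.png

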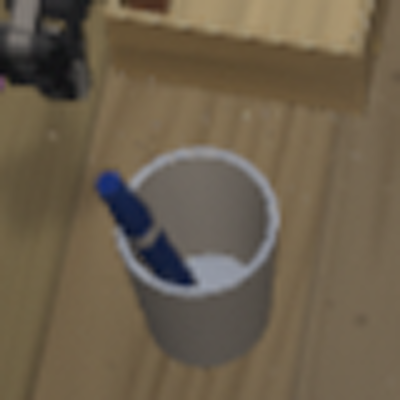

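The first marker stands in the cup, leaning on the near rim. Next is the second marker.

carry_out(
  rows="-0.02 -0.1 0 0 0 -0.06 0.3;-0.04 -0.2 0 0 0 -0.12 0.3;-0.06 -0.31 0 0 0 -0.18 0.3;-0.07 -0.42 0 0 0 -0.25 0.3;-0.076 -0.546 0 0 0 -0.332 0.3;-0.07 -0.66 0 0 0 -0.41 0.3;-0.06 -0.77 0 0 0 -0.49 0.3;-0.055 -0.88 0 0 0 -0.57 0.3;-0.05 -0.99 0 0 0 -0.65 0.3;-0.05 -0.99 0 0 0 -0.665 0.3",
)

```text
time: 9.68
position: [446.9, 74.4, 238.8]
ee_rot: [-0.001, 0.864, 0.503, 0.001]
wrist_force: [-0.4, -1.1, -0.4]
finger_gap: 59.8
grip_force: 0.0
```

```bash
python3 -c "
from h import *
go((538,456,225,-22.5,0),(538,456,101,-22.5,0))"
```

```text
[ 0.753 -0.219  0.029 -0.    -0.001 -0.079]
[ 0.753 -0.219  0.277 -0.    -0.001 -0.079]
[446.9  74.4 238.8] 9.675 [ 0.16 -0.14 -0.03  1.68  0.    2.25] 59.7709305714449
```

carry_out(
  rows="0.11 -0.03 0.01 0 0 -0.02 0.3;0.23 -0.06 0.02 0 0 -0.04 0.3;0.35 -0.1 0.02 0 0 -0.06 0.3;0.47 -0.14 0.02 0 0 -0.079 0.3;0.59 -0.18 0.02 0 0 -0.079 0.3;0.7 -0.21 0.02 0 0 -0.079 0.3;0.753 -0.219 0.02 0 0 -0.079 0.3;0.753 -0.219 0.08 0 0 -0.079 0.3;0.753 -0.219 0.18 0 0 -0.079 0.3;0.753 -0.219 0.277 0 0 -0.079 0.3;0.753 -0.219 0.277 0 0 -0.079 0.3;0.753 -0.219 0.277 0 0 -0.079 0.3;0.753 -0.219 0.277 0 0 -0.079 1;0.753 -0.219 0.277 0 0 -0.079 1;0.753 -0.219 0.277 0 0 -0.079 1;0.753 -0.219 0.277 0 0 -0.079 1;0.753 -0.219 0.277 0 0 -0.079 1;0.753 -0.219 0.277 0 0 -0.079 1;0.753 -0.219 0.277 0 0 -0.079 1",
)

```text
time: 12.05
position: [540.9, 453.6, 102.7]
ee_rot: [-0.001, 0.833, 0.553, 0.001]
wrist_force: [-3.3, 1.1, 5.9]
finger_gap: 13.3
grip_force: 57.3
```

carry_out(
  rows="0 0 -0.06 0 0 0 1;0 0 -0.12 0 0 0 1;0 0 -0.24 0 0 0 1;0 0 -0.275 0 0 0 1;-0.1 0.03 -0.275 0 0 0.02 1;-0.22 0.07 -0.275 0 0 0.04 1;-0.34 0.1 -0.275 0 0 0.06 1;-0.46 0.14 -0.275 0 0 0.079 1;-0.58 0.18 -0.275 0 0 0.079 1;-0.7 0.21 -0.275 0 0 0.079 1;-0.753 0.219 -0.275 0 0 0.079 1;-0.753 0.219 -0.275 0 0 0.079 1",
)

```text
time: 13.55
position: [495.6, 61.5, 239.4]
ee_rot: [0.0, 0.867, 0.499, 0.001]
wrist_force: [0.2, 0.0, 0.7]
finger_gap: 12.9
grip_force: 58.0
```

```bash
python3 -c "
from h import *
go((435,-150,240,-60,0),(470,-370,240,-90,0))"
```

```text
[-0.427  0.108 -0.002  0.001 -0.001  0.331]
[-0.772  0.39  -0.001  0.    -0.001  0.665]
[495.6  61.5 239.4] 13.55 [ 0.12 -0.03  0.07  1.67 -0.    2.22] 12.923160657998721
```

carry_out(
  rows="-0.1 0.025 0 0 0 0.08 1;-0.2 0.05 0 0 0 0.16 1;-0.31 0.08 0 0 0 0.24 1;-0.427 0.108 0 0 0 0.331 1;-0.52 0.18 0 0 0 0.42 1;-0.61 0.25 0 0 0 0.51 1;-0.7 0.32 0 0 0 0.6 1;-0.772 0.39 0 0 0 0.665 1;-0.772 0.39 0 0 0 0.665 1;-0.772 0.39 0 0 0 0.665 1",
)

```text
time: 14.8
position: [472.1, -368.0, 238.2]
ee_rot: [-0.0, 1.0, 0.002, -0.0]
wrist_force: [-0.1, -0.6, -0.4]
finger_gap: 13.2
grip_force: 58.1
```

```bash
python3 -c "
from h import *
w=snap('wrist','w3');w['fish']=1
# detect cup still in same spot: compare rim pixels projected
g=cv2.cvtColor(w['image'],cv2.COLOR_RGB2GRAY)
cv2.imwrite('pics/w3c.png',cv2.resize(w['image'][80:240,300:480,::-1],None,fx=3,fy=3))
go((529,-421.5,220,-90,0),(529,-421.5,103,-90,0))"
```

```text
[ 0.114  0.108  0.037 -0.    -0.     0.003]
[ 0.113  0.108  0.271 -0.    -0.     0.003]
[ 472.  -367.6  238.6] 14.85 [-0.66  0.21  0.33  1.69  0.    2.48] 12.855814858153336
```

View pics/w3c.png

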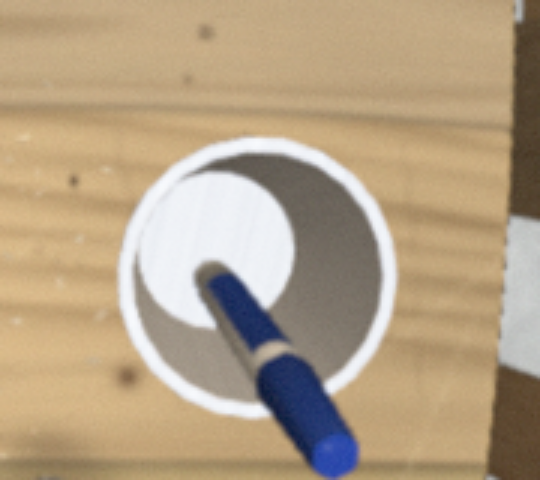

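```bash
python3 -c "
from h import *
w=load('w3');w['fish']=1
print(atz(w,386,172.3,90),atz(w,300+335/3,80+452/3,130))"
```

```text
[ 516.6462051  -420.55633739   90.        ] [ 479.94280503 -433.9704602   130.        ]
```

carry_out(
  rows="0.06 0.06 0.03 0 0 0 1;0.114 0.108 0.037 0 0 0 1;0.114 0.108 0.037 0 0 0 1;0.114 0.108 0.08 0 0 0 1;0.114 0.108 0.14 0 0 0 1;0.114 0.108 0.2 0 0 0 1;0.114 0.108 0.25 0 0 0 1;0.114 0.108 0.271 0 0 0 1;0.114 0.108 0.271 0 0 0 1;0.114 0.108 0.271 0 0 0 1",
)

```text
time: 16.1
position: [529.1, -422.7, 104.7]
ee_rot: [0.001, 1.0, 0.001, 0.001]
wrist_force: [0.7, 0.9, 1.4]
finger_gap: 12.8
grip_force: 58.2
```

carry_out(
  rows="0 0 0 0 0 0 0.6;0 0 0 0 0 0 0.6;0 0 0 0 0 0 0.6;0 0 -0.06 0 0 0 0.6;0 0 -0.14 0 0 0 0.6;0 0 -0.26 0 0 0 0.6;0 0 -0.3 0 0 0 0.6;-0.1 -0.1 -0.3 0 0 0 0.6;-0.1 -0.2 -0.3 0 0 -0.1 0.6;-0.1 -0.3 -0.3 0 0 -0.2 0.6;-0.1 -0.3 -0.3 0 0 -0.2 0.6",
)

```text
time: 17.48
position: [478.2, -270.2, 254.0]
ee_rot: [0.0, 0.987, 0.16, 0.001]
wrist_force: [-0.1, -0.7, 0.4]
finger_gap: 33.9
grip_force: 0.0
```

```bash
python3 -c "
from h import *
go((470,-150,240,0,0),(470,-150,240,87,0))"
```

```text
[ 0.06  -0.233  0.028  0.001 -0.    -0.796]
[ 6.000e-02 -2.330e-01  2.800e-02  1.000e-03  0.000e+00 -1.762e+00]
[ 478.2 -270.2  254. ] 17.475 [-0.51  0.09  0.23  1.7   0.    2.31] 33.91720418840541
```

carry_out(
  rows="0.1 -0.06 0 0 0 -0.12 0.7;0.14 -0.12 0 0 0 -0.24 0.7;0.16 -0.18 0 0 0 -0.36 0.7;0.18 -0.23 0 0 0 -0.48 0.7;0.2 -0.23 0 0 0 -0.6 0.7;0.2 -0.23 0 0 0 -0.72 0.7;0.2 -0.23 0 0 0 -0.796 0.7;0.2 -0.23 0 0 0 -0.796 0.7",
)

```text
time: 18.48
position: [537.8, -132.9, 252.8]
ee_rot: [-0.0, 0.709, 0.705, -0.0]
wrist_force: [-0.8, -0.4, 0.6]
finger_gap: 25.4
grip_force: 0.0
```

carry_out(
  rows="0 0 0 0 0 -0.12 0.7;0 0 0 0 0 -0.24 0.7;0 0 0 0 0 -0.36 0.7;0 0 0 0 0 -0.48 0.7;0 0 0 0 0 -0.6 0.7;0 0 0 0 0 -0.72 0.7;0 0 0 0 0 -0.84 0.7;0 0 0 0 0 -0.967 0.7;0 0 0 0 0 -0.967 0.7;0 0 0 0 0 -0.967 0.7",
)

```text
time: 19.73
position: [537.5, -132.5, 252.9]
ee_rot: [-0.0, 0.031, 1.0, -0.0]
wrist_force: [0.6, -0.4, -1.0]
finger_gap: 25.3
grip_force: 0.0
```

```bash
python3 -c "
from h import *
snap('wrist','w4'); s=state(); print(s['position'],s['joint_positions'],s['finger_gap'])"
```

```text
[ 537.53679496 -132.48367029  252.87464477] [-2.41635926e-01  1.05355940e-01  2.38013761e-01  1.70350692e+00
 -2.39542305e-05 -1.81212646e-01] 25.73128443065193
```

View pics/w4.png

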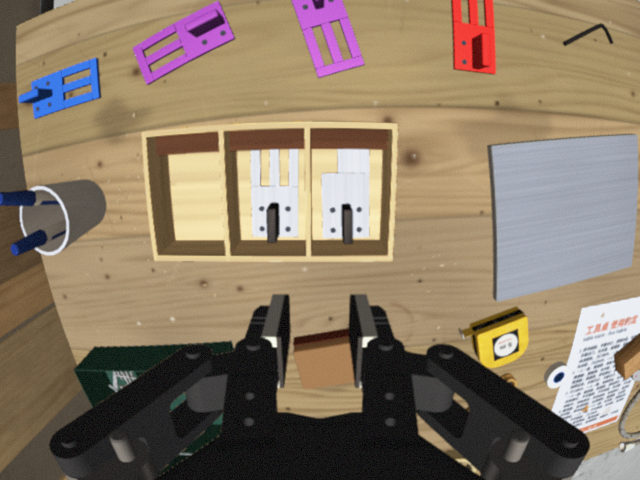

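The view shows bay1 holding the slots template with its block near (272,222), and bay0 holding the notch template with its block near (347,222). The plate's near corners are at (490,145) and (496,298). Both markers are in the cup.

```bash
python3 -c "
from h import *
w=load('w4')
cv2.imwrite('pics/w4c.png',cv2.resize(w['image'][120:270,225:405,::-1],None,fx=4,fy=4,interpolation=cv2.INTER_CUBIC))"
```

```text
(no output)
```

View pics/w4c.png

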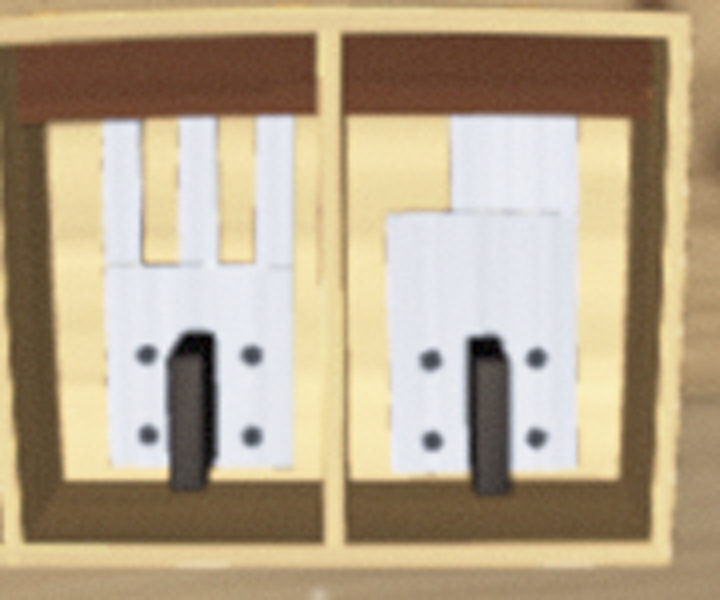

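```bash
python3 -c "
from h import *
w=load('w4');w['fish']=1;d=load('side0')
f=lambda L,z:np.array([atz(w,225+u/4,120+v/4,z) for u,v in L])
for n,L in (('b1',[(170,353),(204,353),(207,490),(172,490)]),('b0',[(472,355),(506,355),(508,492),(475,492)])):
    P=f(L,42);e=(P[2]+P[3]-P[0]-P[1])/2;print(n,P.mean(0).round(1),'len',np.linalg.norm(e).round(1),'yaw',np.degrees(np.arctan2(e[1],e[0])).round(1))
for n,L in (('t1',[(112,467),(290,467),(105,265),(293,267)]),('t0',[(393,472),(577,472),(388,213),(577,213)])): print(n,f(L,12).round(1)[:,:2].tolist())
print('bay far floor',f([(200,481),(490,481)],6).round(1)[:,:2].tolist(),'cleat edge',f([(160,118),(490,113)],38).round(1)[:,:2].tolist())
# heights by two views: block +y far top corner in side view
print('h0',tri(w,(225+506/4,120+355/4),d,(300.,289.3)),'h1',tri(w,(225+204/4,120+353/4),d,(294.3,311.3)))
c=np.array([atz(w,u,v,18) for u,v in [(490,145),(496,298),(640,265)]]);print('plate',c.round(1))
p=load('side0');print([px(p,u,v).round() for u,v in((300,200),(340,240))])
"
```

```text
b1 [ 552.1 -180.    42. ] len 35.1 yaw -4.5
b0 [ 557.3 -105.6   42. ] len 35.0 yaw -1.3
t1 [[570.9, -206.5], [574.0, -158.0], [515.7, -202.6], [519.8, -153.1]]
t0 [[577.1, -130.4], [580.1, -80.6], [507.2, -127.6], [509.8, -78.6]]
bay far floor [[578.2, -183.6], [583.1, -104.0]] cleat edge [[477.2, -180.8], [481.3, -101.9]]
h0 (array([ 541.71209384, -100.45042608,   33.90531464]), np.float64(0.19484538112641134)) h1 (array([ 536.84935574, -175.37345452,   34.14220684]), np.float64(0.5663024381401349))
plate [[481.3  55.5  18. ]
 [664.3  76.8  18. ]
 [643.8 337.5  18. ]]
[array([488., 266.,  17.]), array([632., 110.,  17.])]
```

```bash
python3 -c "
from h import *
w=load('w4');w['fish']=1
print([px(w,225+u//4,120+v//4).round(1) for u,v in((188,420),(490,420),(130,390),(430,400),(490,555))])
go((557.3,-105.6,80,87,0),(557.3,-105.6,17,87,0))"
```

```text
[array([ 551.6, -180. ,   41.7]), array([ 556.1, -106.1,   42.1]), array([ 549.2, -199.7,   12.3]), array([ 557.8, -120. ,   11.8]), array([ 584. , -108.5,   60.1])]
[-0.036  0.056  0.346 -0.    -0.    -0.005]
[-0.036  0.056  0.472 -0.    -0.    -0.005]
[ 537.5 -132.5  252.9] 19.775 [-0.24  0.11  0.24  1.7  -0.   -0.18] 25.73128443065193
```

carry_out(
  rows="-0.036 0.056 0.1 0 0 -0.005 0.7;-0.036 0.056 0.22 0 0 -0.005 0.7;-0.036 0.056 0.33 0 0 -0.005 0.7;-0.036 0.056 0.346 0 0 -0.005 0.7;-0.036 0.056 0.346 0 0 -0.005 0.7;-0.036 0.056 0.39 0 0 -0.005 0.7;-0.036 0.056 0.43 0 0 -0.005 0.7;-0.036 0.056 0.47 0 0 -0.005 0.7;-0.036 0.056 0.47 0 0 -0.005 0.7;-0.036 0.056 0.47 0 0 -0.005 0.7",
)

```text
time: 21.02
position: [558.4, -105.7, 20.5]
ee_rot: [0.002, 0.024, 1.0, -0.0]
wrist_force: [0.0, 0.7, 0.5]
finger_gap: 25.3
grip_force: 0.0
```

carry_out(
  rows="0 0 0 0 0 0 1;0 0 0 0 0 0 1;0 0 0 0 0 0 1;0 0 0 0 0 0 1;0 0 0 0 0 0 1;0 0 0 0 0 0 1",
)

```text
time: 21.78
position: [558.2, -105.7, 20.0]
ee_rot: [0.002, 0.024, 1.0, -0.0]
wrist_force: [0.0, 0.3, 6.8]
finger_gap: 8.4
grip_force: 60.2
```

```bash
cat >> h.py <<'E'
def tilt(near,yaw,L=89.,draw=25):
    s=state(); p=np.array(s['position']); b=np.radians(yaw-90); e=np.array([np.cos(b),np.sin(b),0]); h=p[2]-6
    W=[]
    for t in (8,16,24,33):
        r=np.radians(t); W.append((*(p+e*(L*np.cos(r)-h*np.sin(r)-L)+[0,0,L*np.sin(r)+h*np.cos(r)-h+2]),yaw,-t))
    q=np.array(W[-1][:3]); W+=[(*(q+e*draw/2+[0,0,2]),yaw,-33),(*(q+e*draw+[0,0,6]),yaw,-33),(*(q+e*(draw+5)+[0,0,50]),yaw,-33),(*(q+e*(draw+5)+[0,0,110]),yaw,-33)]
    go(*W)
E
python3 -c "
from h import *
tilt(0,87)"
```

```text
[ 0.006  0.    -0.029 -0.    -0.087  0.003]
[ 0.014  0.    -0.052  0.    -0.176  0.003]
[ 0.027  0.    -0.074  0.    -0.265  0.003]
[ 0.044  0.    -0.097  0.    -0.365  0.003]
[ 0.019  0.    -0.1    0.    -0.365  0.003]
[-0.006 -0.    -0.108  0.    -0.365  0.003]
[-0.017 -0.    -0.196  0.    -0.365  0.003]
[-0.017 -0.    -0.316  0.    -0.365  0.003]
[ 558.2 -105.7   20. ] 21.775 [-0.19  0.15 -0.17  1.25 -0.   -0.14] 8.360269430512984
```

carry_out(
  rows="0.003 0 -0.016 0 -0.044 0 1;0.006 0 -0.029 0 -0.087 0 1;0.01 0 -0.041 0 -0.13 0 1;0.014 0 -0.052 0 -0.176 0 1;0.02 0 -0.063 0 -0.22 0 1;0.027 0 -0.074 0 -0.265 0 1;0.035 0 -0.085 0 -0.315 0 1;0.044 0 -0.097 0 -0.365 0 1;0.044 0 -0.097 0 -0.365 0 1;0.044 0 -0.097 0 -0.365 0 1",
)

```text
time: 23.02
position: [535.4, -104.4, 67.1]
ee_rot: [0.283, 0.023, 0.959, -0.007]
wrist_force: [-0.6, -0.2, -0.9]
finger_gap: 8.8
grip_force: 59.0
```

```bash
python3 -c "
from h import *
w=snap('wrist','w5');cv2.imwrite('pics/w5.png',w['image'][60:400,200:520,::-1]);go((558-18+12,-105.7,70,87,-33),(558-18+25,-106.5,75,87,-33),(570,-107,120,87,-33),(570,-107,200,87,-33),(570,-107,200,87,0))"
```

```text
[-0.031 -0.001  0.013  0.001 -0.002  0.002]
[-0.059 -0.001  0.018  0.001 -0.002  0.002]
[-0.116 -0.002 -0.052  0.001 -0.002  0.002]
[-0.202 -0.002 -0.186  0.001 -0.002  0.002]
[-0.202 -0.002 -0.186  0.001  0.365  0.003]
[ 535.5 -104.4   66.9] 23.075 [-0.25 -0.48 -0.75  0.74  0.11 -0.17] 8.882653461529026
```

View pics/w5.png

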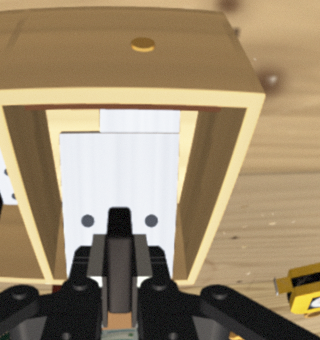

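The plate has tilted with the gripper. I'll draw it towards +x and lift.

carry_out(
  rows="-0.015 0 0.006 0 0 0 1;-0.031 0 0.013 0 0 0 1;-0.045 0 0.016 0 0 0 1;-0.059 0 0.018 0 0 0 1;-0.075 0 0 0 0 0 1;-0.095 0 -0.025 0 0 0 1;-0.116 0 -0.052 0 0 0 1;-0.16 0 -0.12 0 0 0 1;-0.202 0 -0.186 0 0 0 1;-0.202 0 -0.186 0 0.12 0 1;-0.202 0 -0.186 0 0.24 0 1;-0.202 0 -0.186 0 0.365 0 1;-0.202 0 -0.186 0 0.365 0 1;-0.202 0 -0.186 0 0.365 0 1",
)

```text
time: 24.82
position: [569.8, -106.0, 199.7]
ee_rot: [0.001, 0.024, 1.0, 0.0]
wrist_force: [0.0, 0.2, -0.5]
finger_gap: 8.7
grip_force: 59.0
```

```bash
python3 -c "
from h import *
c=np.array([563,186]);a=np.radians(6.7);X=np.array([np.cos(a),np.sin(a)]);Y=np.array([-X[1],X[0]])
p=c+35*X+48*Y; print(p)
go((590,100,200,96.7,0),(*p,120,96.7,0),(*p,45,96.7,0),(*p,33,96.7,0))
w=snap('wrist','w6');w['fish']=1"
```

```text
[592.16077735 237.75566698]
[-0.021  0.413 -0.001 -0.     0.001 -0.105]
[-0.011  0.689  0.159 -0.     0.001 -0.105]
[-0.011  0.689  0.309 -0.     0.001 -0.105]
[-0.011  0.689  0.333 -0.     0.001 -0.105]
[ 569.8 -106.   199.7] 24.825 [-0.18  0.15  0.18  1.6   0.   -0.14] 8.657046341546259
```

carry_out(
  rows="-0.005 0.1 0 0 0 -0.02 1;-0.01 0.22 0 0 0 -0.05 1;-0.02 0.34 0 0 0 -0.08 1;-0.02 0.45 0.01 0 0 -0.105 1;-0.015 0.56 0.03 0 0 -0.105 1;-0.011 0.65 0.08 0 0 -0.105 1;-0.011 0.689 0.159 0 0 -0.105 1;-0.011 0.689 0.22 0 0 -0.105 1;-0.011 0.689 0.28 0 0 -0.105 1;-0.011 0.689 0.309 0 0 -0.105 1;-0.011 0.689 0.309 0 0 -0.105 1;-0.011 0.689 0.309 0 0 -0.105 1",
)

```text
time: 26.38
position: [592.1, 238.0, 47.2]
ee_rot: [0.002, -0.058, 0.998, 0.001]
wrist_force: [-0.4, -0.3, -1.4]
finger_gap: 8.8
grip_force: 59.0
```

```bash
python3 -c "
from h import *
w=snap('wrist','w6');w['fish']=1
cv2.imwrite('pics/w6.png',w['image'][:,60:600,::-1])
s=state();print(s['position'],s['ee_rot'])"
```

```text
[592.20583597 238.05254269  46.9420747 ] [ 1.47890800e-03 -5.83408056e-02  9.98295489e-01  5.29089031e-04]
```

View pics/w6.png

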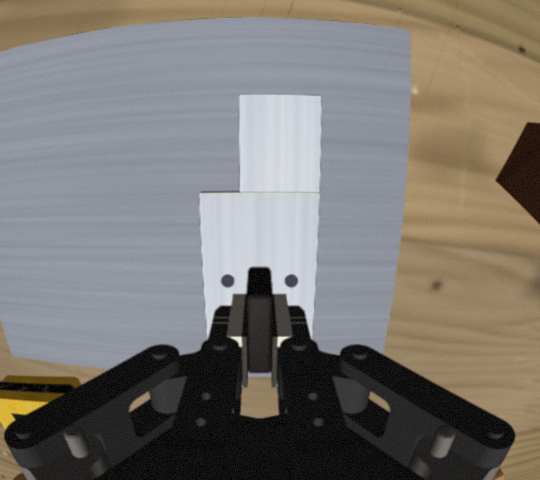

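The notch template hangs over the plate, square to it and well inside its edges. I'll check its levelness by depth.

```bash
python3 -c "
from h import *
w=load('w6');w['fish']=1
for u,v in((340,110),(340,150),(345,200),(280,210),(360,260),(120+60,200),(60+260,355)): print(px(w,u,v).round(1))"
```

```text
[507.9 236.4  39. ]
[524.  238.4  38.9]
[544.2 243.1  38.9]
[551.5 216.8  38.7]
[569.5 253.1  39. ]
[556.5 164.9  17.7]
[599.9 239.2  68.8]
```

carry_out(
  rows="0 0 0.015 0 0 0 1;0 0 0.025 0 0 0 1;0 0 0.031 0 0 0 1;0 0 0.031 0 0 0 1;0 0 0.031 0 0 0 1",
)

```text
time: 27.05
position: [591.5, 237.9, 32.0]
ee_rot: [0.001, -0.058, 0.998, 0.0]
wrist_force: [-7.5, -3.5, 19.5]
finger_gap: 8.8
grip_force: 61.9
```

carry_out(
  rows="0 0 0 0 0 0 0.7;0 0 0 0 0 0 0.7;0 0 0 0 0 0 0.7;0 0 0 0 0 0 0.7;0 0 -0.06 0 0 0 0.7;0 0 -0.16 0 0 0 0.7;0 0 -0.28 0 0 0 0.7;0 0 -0.33 0 0 0 0.7;0 0 -0.33 0 0 0 0.7",
)

```text
time: 28.18
position: [592.3, 238.2, 196.8]
ee_rot: [0.002, -0.058, 0.998, 0.001]
wrist_force: [0.4, 0.4, -0.5]
finger_gap: 25.2
grip_force: 0.0
```

```bash
python3 -c "
from h import *
w=snap('wrist','w7');w['fish']=1
go((560,-80,200,86,0),(552.2,-180,90,86,0),(552.2,-180,17,86,0))"
```

```text
[ 0.137 -0.624 -0.011  0.     0.001  0.119]
[ 0.176 -0.821  0.209  0.     0.001  0.119]
[ 0.177 -0.821  0.355  0.     0.001  0.119]
[591.8 238.  194.6] 28.225 [0.38 0.29 0.34 1.62 0.   0.27] 25.853943028722142
```

Next the slots template in bay1. I'll go above it and recheck its block position in case it was knocked.

carry_out(
  rows="0.03 -0.1 -0.03 0 0 0.03 0.7;0.06 -0.22 -0.06 0 0 0.06 0.7;0.09 -0.34 -0.06 0 0 0.09 0.7;0.12 -0.46 -0.06 0 0 0.119 0.7;0.14 -0.58 -0.06 0 0 0.119 0.7;0.16 -0.7 -0.06 0 0 0.119 0.7;0.176 -0.8 -0.06 0 0 0.119 0.7;0.176 -0.821 -0.06 0 0 0.119 0.7;0.176 -0.821 -0.06 0 0 0.119 0.7;0.176 -0.821 -0.06 0 0 0.119 0.7",
)

```text
time: 29.48
position: [552.0, -178.9, 223.7]
ee_rot: [-0.0, 0.034, 0.999, 0.0]
wrist_force: [-0.1, 0.7, -0.1]
finger_gap: 25.9
grip_force: 0.0
```

```bash
python3 -c "
from h import *
w=snap('wrist','w8');w['fish']=1
# dark block pixels by depth: points with z 36..47 within bay1
R=np.array(w['R']);P=[]
for v in range(100,420,1):
    for u in range(230,420,1):
        z=w['z_map'][v,u]
        if z>0 and w['image'][v,u].max()<110:
            c,r=ray(w,u,v);q=c+r*(z/(R@r)[2])
            if 39<q[2]<45 and 500<q[0]<590 and -220<q[1]<-140:P.append(q)
P=np.array(P);print(len(P),P.mean(0).round(1),P.min(0).round(1),P.max(0).round(1),cv2.minAreaRect(P[:,:2].astype(np.float32)))
x,y=P.mean(0)[:2]
go((x,y,90,86,0),(x,y,17,86,0))"
```

```text
594 [ 553.5 -181.8   41.9] [ 500.4 -219.9   39. ] [ 579.2 -143.7   45. ] ((538.1632690429688, -182.51304626464844), (73.94072723388672, 79.24054718017578), 87.24524688720703)
[-0.003 -0.006  0.268  0.    -0.     0.001]
[-0.003 -0.006  0.414  0.    -0.     0.001]
[ 552.1 -178.8  224. ] 29.525 [-0.31  0.16  0.24  1.65  0.   -0.24] 25.508864790737796
```

carry_out(
  rows="0 -0.003 0.1 0 0 0 0.7;0 -0.003 0.2 0 0 0 0.7;0 -0.003 0.268 0 0 0 0.7;0 -0.003 0.268 0 0 0 0.7;0 -0.003 0.31 0 0 0 0.7;0 -0.003 0.35 0 0 0 0.7;0 -0.003 0.39 0 0 0 0.7;0 -0.003 0.41 0 0 0 0.7;0 -0.003 0.41 0 0 0 0.7;0 -0.003 0.41 0 0 0 0.7",
)

```text
time: 30.78
position: [552.6, -181.7, 20.7]
ee_rot: [0.001, 0.035, 0.999, -0.0]
wrist_force: [0.5, -0.1, 0.2]
finger_gap: 25.3
grip_force: 0.0
```

carry_out(
  rows="0 0 0 0 0 0 1;0 0 0 0 0 0 1;0 0 0 0 0 0 1;0 0 0 0 0 0 1;0 0 0 0 0 0 1;0 0 0 0 0 0 1",
)

```text
time: 31.52
position: [552.5, -181.8, 20.5]
ee_rot: [0.001, 0.035, 0.999, -0.0]
wrist_force: [-0.1, -0.0, 6.4]
finger_gap: 8.2
grip_force: 60.8
```

carry_out(
  rows="0.003 0 -0.016 0 -0.044 0 1;0.006 0 -0.029 0 -0.087 0 1;0.01 0 -0.041 0 -0.13 0 1;0.014 0 -0.052 0 -0.176 0 1;0.02 0 -0.063 0 -0.22 0 1;0.027 0 -0.074 0 -0.265 0 1;0.035 0 -0.085 0 -0.315 0 1;0.044 0 -0.097 0 -0.365 0 1;0.044 0 -0.097 0 -0.365 0 1;0.044 0 -0.097 0 -0.365 0 1",
)

```text
time: 32.78
position: [530.0, -180.2, 68.1]
ee_rot: [0.282, 0.034, 0.959, -0.01]
wrist_force: [0.7, -0.0, -1.8]
finger_gap: 8.9
grip_force: 59.8
```

carry_out(
  rows="-0.015 0 0.006 0 0 0 1;-0.031 0 0.013 0 0 0 1;-0.045 0 0.016 0 0 0 1;-0.059 0 0.018 0 0 0 1;-0.075 0 0 0 0 0 1;-0.095 0 -0.025 0 0 0 1;-0.116 0 -0.052 0 0 0 1;-0.16 0 -0.12 0 0 0 1;-0.202 0 -0.186 0 0 0 1;-0.202 0 -0.186 0 0.12 0 1;-0.202 0 -0.186 0 0.24 0 1;-0.202 0 -0.186 0 0.365 0 1;-0.202 0 -0.186 0 0.365 0 1;-0.202 0 -0.186 0 0.365 0 1",
)

```text
time: 34.52
position: [564.6, -182.5, 201.1]
ee_rot: [0.001, 0.035, 0.999, -0.0]
wrist_force: [-0.0, -0.3, -0.3]
finger_gap: 8.8
grip_force: 59.7
```

```bash
python3 -c "
from h import *
c=np.array([563,186]);a=np.radians(6.7);X=np.array([np.cos(a),np.sin(a)]);Y=np.array([-X[1],X[0]])
p=c+35*X-48*Y; print(p)
d=snap('side','s3');b=d['image'][100:420,180:440,::-1];cv2.imwrite('pics/s3.png',cv2.resize(b,None,fx=1.85,fy=1.85,interpolation=cv2.INTER_CUBIC))
go((*p,120,96.7,0),(*p,45,96.7,0))"
```

```text
[603.36116811 142.41128462]
[-0.032  0.654  0.164 -0.001  0.002 -0.119]
[-0.032  0.654  0.314 -0.001  0.002 -0.119]
[ 564.  -182.5  202.2] 34.575 [-0.31  0.18  0.22  1.61  0.   -0.24] 8.671153276968639
```

View pics/s3.png

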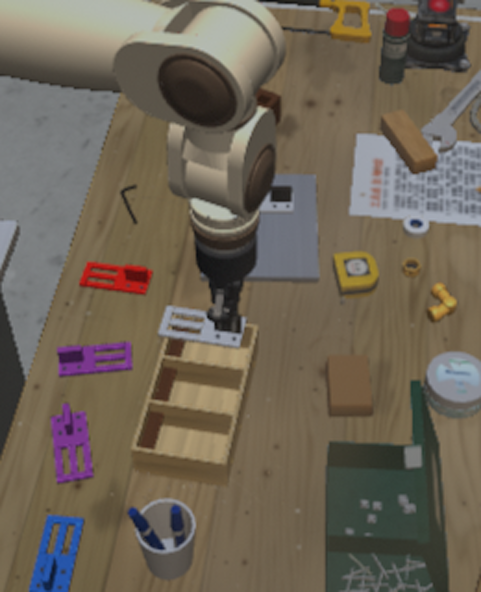

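The slots template is in the gripper, the bin is empty, the notch template lies on the plate near (281,195), and both markers are in the cup. On to the plate.

carry_out(
  rows="-0.005 0.1 0 0 0 -0.02 1;-0.01 0.22 0 0 0 -0.05 1;-0.02 0.34 0 0 0 -0.08 1;-0.03 0.45 0.01 0 0 -0.119 1;-0.032 0.56 0.03 0 0 -0.119 1;-0.032 0.654 0.08 0 0 -0.119 1;-0.032 0.654 0.164 0 0 -0.119 1;-0.032 0.654 0.164 0 0 -0.119 1;-0.032 0.654 0.164 0 0 -0.119 1",
)

```text
time: 35.7
position: [603.2, 142.0, 122.2]
ee_rot: [0.002, -0.058, 0.998, 0.0]
wrist_force: [0.9, 0.2, 0.0]
finger_gap: 8.8
grip_force: 59.7
```

```bash
cat >> h.py <<'E'
def hmap(w,ts=()):
    w['fish']=1;v,u=np.mgrid[0:480:2,0:640:2];x=(u-w['cx'])/w['fx'];y=(v-w['cy'])/w['fy'];r=np.hypot(x,y)+1e-9
    z=w['z_map'][::2,::2];k=np.tan(np.minimum(r,1.4))/r;C=np.stack([x*k*z,y*k*z,z],-1);ok=(z>0)&(r<1.1)
    return ((C-np.array(w['t']))@np.array(w['R']))[ok]
E
python3 -c "
from h import *
w=snap('wrist','w9');P=hmap(w)
M=P[(P[:,2]>21)&(P[:,2]<27)&(P[:,0]>450)&(P[:,0]<680)&(P[:,1]>50)&(P[:,1]<320)];print('notch',len(M),M.min(0).round(),M.max(0).round(),M.mean(0).round())
s=P[(P[:,2]>16)&(P[:,2]<20)];print('plate',s.min(0).round(),s.max(0).round())
c=np.array([563,186]);a=np.radians(6.7);X=np.array([np.cos(a),np.sin(a)]);Y=np.array([-X[1],X[0]])
p=c+35*X-48*Y
go((*p,45,96.7,0),(*p,31.5,96.7,0))"
```

```text
notch 1907 [499. 207.  21.] [614. 265.  27.] [554. 234.  24.]
plate [ 456. -288.   16.] [1016.  681.   20.]
[ 0.001  0.001  0.155  0.     0.003 -0.001]
[ 0.001  0.001  0.182  0.     0.003 -0.001]
[603.7 142.  122.4] 35.75 [0.23 0.24 0.13 1.46 0.   0.12] 8.456792200923678
```

carry_out(
  rows="0 0 0.06 0 0 0 1;0 0 0.12 0 0 0 1;0 0 0.15 0 0 0 1;0 0 0.165 0 0 0 1;0 0 0.178 0 0 0 1;0 0 0.183 0 0 0 1;0 0 0.183 0 0 0 1;0 0 0.183 0 0 0 1",
)

```text
time: 36.75
position: [603.8, 142.6, 32.5]
ee_rot: [0.002, -0.058, 0.998, 0.0]
wrist_force: [-12.5, -4.3, 27.3]
finger_gap: 8.3
grip_force: 63.8
```

carry_out(
  rows="0 0 0 0 0 0 0.7;0 0 0 0 0 0 0.7;0 0 0 0 0 0 0.7;0 0 0 0 0 0 0.7;0 0 -0.06 0 0 0 0.7;0 0 -0.16 0 0 0 0.7;0 0 -0.28 0 0 0 0.7;0.1 0 -0.35 0 0 0 0.7;0.2 0 -0.35 0 0 0 0.7;0.25 0 -0.35 0 0 0 0.7;0.25 0 -0.35 0 0 0 0.7;0.25 0 -0.35 0 0 0 0.7",
)

```text
time: 38.25
position: [479.4, 128.2, 202.2]
ee_rot: [0.0, -0.058, 0.998, 0.0]
wrist_force: [1.1, 0.5, 0.0]
finger_gap: 25.8
grip_force: 0.0
```

```bash
python3 -c "
from h import *
w=snap('wrist','w10');P=hmap(w)
M=P[(P[:,2]>22)&(P[:,2]<27)&(P[:,0]>450)&(P[:,0]<680)&(P[:,1]>50)&(P[:,1]<320)]
for n,m in(('notch',M[M[:,1]>190]),('slots',M[M[:,1]<190])): print(n,len(m),m.min(0).round(),m.max(0).round(),m[:,2].std().round(2))
d=snap('side','s4'); a=cv2.resize(d['image'][340:420,230:310,::-1],None,fx=4,fy=4); b=w['image'][:,:,::-1]
o=np.zeros((480,790,3),np.uint8);o[:,:470]=b[:,90:560];o[:320,470:790]=a;cv2.imwrite('pics/fin.png',o)"
```

```text
notch 953 [473. 220.  22.] [589. 282.  27.] 0.73
slots 968 [511. 108.  22.] [625. 168.  27.] 0.72
```

View pics/fin.png

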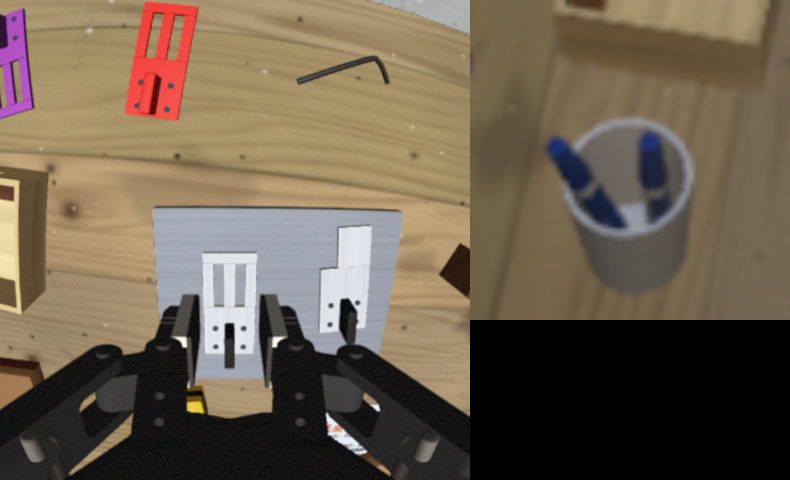

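Both templates lie flat on the plate. The notch template was knocked to about (-24, +68) mm in the plate's frame, still within the limits. Both markers stand in the upright cup, so I'm handing the job in.

```bash
python3 -c "
from h import *
print(close_job())"
```

```text
the job is handed in; nothing more can be done
None
```

I handed the job in at about 38 s. The notch and slots templates (the only two in the bin) lie flat and apart on the surface plate, and both markers stand in the upright cup; the hand-in returned no verdict.

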